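# Stand the fallen screw jack back up

### The job

One of the two screw jacks on the table has fallen over. Pick it up and stand it upright on its hexagonal foot, about where it lies now; lower it to the table in the grip rather than dropping it. Leave the other jack, the oil can and the tin of bolts where they stand.

Things in the scene. Friction and masses are not known exactly. Their poses are not given: they have to be found in the camera images.
- fallen_jack_mid (a point): Fallen pale-metal screw jack, 0.45 kg; point on its axis mid-body, 55 mm from the foot's underside. Its z axis runs from foot to pad (up when upright). At the start it lies on the foot's rim and the body's far end: axis dips 6 degrees to the pad, this point 24 mm above the table. The pad points to the robot's left, turned up to 0.5 rad. Bystanders stand in a row beyond it, centres over 130 mm away.
- fallen_jack: The same jack; origin at the centre of the foot's underside, z along the axis to the pad. From the underside: hexagonal foot 0 to 16 mm, 56 mm across flats, 65 across corners; smooth round body 40 mm in diameter, 16 to 95 mm (grasp here); screw 18 mm in diameter to 112 mm; pad 28 mm in diameter to 120 mm. Centre of mass about 48 mm up.
- standing_jack_mid (a point): The other screw jack, of the same make and size, already upright: a bystander. The point lies on its axis, 55 mm above the table; z points up.
- oiler_mid (a point): Blue oil can with a thin bent spout, loose, standing upright, 73 mm in diameter and 187 mm tall with the spout: a bystander. The point lies 45 mm above the table; z points up.
- tin_mid (a point): Bare metal tin cup with bolts in it, loose, standing upright, 72 mm in diameter and 70 mm tall: a bystander. The point lies at its centre, 35 mm above the table; z points up.
Things that resemble listed ones, but are neither listed nor needed, are in the scene too. Leave any orange look-alike of the fallen_jack alone.

How it is judged:
On the way, in this order (a step that is already met when the one before it is completed fails the run):
1. the fallen jack is picked up: its middle is more than 75 mm above the table, held by the fingers (height (world z) of fallen_jack_mid above 0.075 m and contact force between the fingers and fallen_jack above 0.5 N), for 0.1 s.
2. it is lowered foot down in the grip: still held, its middle less than 70 mm above the table and its axis within 25 degrees of upright (height (world z) of fallen_jack_mid below 0.07 m and angle between fallen_jack_mid's own z axis and vertical below 0.44 rad and contact force between the fingers and fallen_jack above 0.5 N), for 0.05 s.
At the end, for the whole second after the job is handed in: The jack that had fallen stands upright on its foot on the table (axis within 10 degrees of vertical, foot down, middle 45 to 65 mm above the table), released and at rest, with its middle within 150 mm of where it lay (angle between fallen_jack_mid's own z axis and vertical below 0.17 rad and height (world z) of fallen_jack_mid between 0.045 and 0.065 m and distance of fallen_jack_mid from where it was at the start of the episode below 0.15 m and linear speed of fallen_jack below 0.02 m/s); the robot touches nothing.
It fails at once if the standing jack is moved more than 25 mm or knocked over (distance of standing_jack_mid from where it was at the start of the episode above 0.025 m).
It fails at once if the oil can is moved more than 25 mm or knocked over (distance of oiler_mid from where it was at the start of the episode above 0.025 m).
It fails at once if the tin of bolts is moved more than 25 mm or knocked over (distance of tin_mid from where it was at the start of the episode above 0.025 m).
It also fails if it takes over 48 s, if anything falls off the work surface, if the arm or the gripper's body presses on something with over 40 N, if the wrist force passes 120 N, or if a joint passes its speed limit or range.

### The arm

A 7-joint arm with a two-finger parallel gripper is mounted at the origin on a cart in front of the work surface, level with it; the furniture and walls round the work are solid. World frame = base frame: x ahead of the robot, y to its left, z up, the work surface at z = 0. Lengths are in m, angles in rad, forces in N, time in s.
With the tool pointing down it reaches from about 0.425 to 0.875 m from the base axis. Payload 9.9 kg.
Tool frame: the origin (TCP) lies between the finger pads; the fingertips stand 8 mm ahead of it and the grasp point (between the pads) lies 11 mm behind it (arm.tcp_to_tips is the distance from the TCP to the fingertips, in m); z points along the fingers, y is the line along which they close (so a half turn about z gives the same grasp; the last joint's range is limited). The gripper opens to 85 mm and grips with 20 to 120 N. Pads are 22 mm wide; open, the fingers measure 114 mm over their backs; the gripper's body (76 mm by 85 mm) begins 54 mm behind the grasp point. The pads swing forward as they close: fully open they stand 13 mm farther back than shut.
Start: joints at [1.126, 0.576, 0.025, 1.437, -0.015, 1.129, -0.057], TCP at [0.238, -0.632, 0.239] pointing down, gripper open.
Joint ranges: [-2.76, 2.76], [-0.34, 2.15], [-1.52, 1.57], [0.19, 2.46], [-1.09, 4.23], [0.17, 1.99], [-2.82, 2.82]. Speed limits (rad/s): [2.22, 2.22, 3.01, 3.01, 3.14, 3.14, 3.14].

### API

Orientations are given as [roll, pitch, yaw] about the fixed x, y, z axes, in that order (R = Rz(yaw) Ry(pitch) Rx(roll)).
In Python, from bench import telemetry, optics, arm gives the robot as it stands.
- The arm moves only by the tool carry_out, never from a script. Its argument "steps" is one flat list of numbers, 6 for each row, row after row: the shift along the tool's x, y, z in cm, then the turn, a rotation vector about the tool's x, y, z in rad. In form: [tx, ty, tz, rx, ry, rz, tx, ty, tz, rx, ry, rz, ...]. A call has 1 to 8 rows; each row shifts and turns the commanded pose from where the row before left it, along the tool's axes as they then stand; what a row does not reach is not made up. A row lasts 1/8 s, in which the tool goes at most 62.5 mm and 10.7 degrees, less where a joint would pass 70% of its speed; a pose out of reach is approached as far as the arm can. A call is refused whole if a number of a shift passes 6.25 or a number of a turn 0.188, either way. A call with a gripper value outside its range is refused whole. "fingers" is the opening, from 0 (shut) to 1 (fully open), set as the call begins (left out, the last holds). The fingers move at their own pace and stop on an object; "force" is the grip in N (left out, the last holds). Time passes only in rows, so rows that do not move let the fingers close. It gives the time, the measured TCP pose, the force, the opening and the grip force at its end, in the units of the state.
- telemetry.get_obs(): the state, without advancing time (a new reading comes with each control period).
- optics.grab_frame(name): name is "scene" or "top" or "wrist"; returns the picture (420x560x3 uint8, red, green, blue); there is no depth.
- optics.camera_params(name): a dict with "fx", "fy", "cx", "cy" (pixels), "k1" (the pictures are not rectified: a ray, as slopes to the right and down, at radius r is drawn at 1 + k1 r^2 times it, then the intrinsics apply), "T" (4x4, takes a point from camera to world coordinates); the wrist camera has in their place "mount" (4x4, takes a point from camera to tool coordinates, whose origin is the TCP and whose axes are the flange's). Camera axes: x right, y up, looking along -z (the intrinsics and any distortion apply to the point x, -y, -z); pixel columns grow to the right and rows downward; lengths in m; the calibration is good to about 2 mm. A picture is of the moment at which its call begins: read the wrist's pose just before it. camera_params takes no time and is no camera call.
- arm.hand_in(): hands the job in; it is judged then, once.
The state is a dict: "time": time; "qpos": joint angles; "qvel": joint speeds; "joint_efforts": joint torques, N m; "tool_pos": TCP position; "ee_rot": TCP orientation; "wrist_force": force on the tool from outside, world axes, zero at the start; "moment": the same for the moment, N m; "opening": finger opening in m; "grasp_force": force on a finger pad.
Only numpy, scipy, OpenCV 4.12 (cv2) and the standard library are available. Lean on these libraries where they do the work, as an engineer would, in place of code of your own. Each camera call takes 0.05 s, during which the arm holds its last target. There are 200 camera calls.

## Working session

There is one attempt and no reset: what is moved stays moved. The work goes in short steps, Python scripts to look and compute and a tool call to move; the robot and the scene stay as the last step left them, time stands still between calls to the robot, and variables do not carry over. Pictures are saved under pics/ and viewed, at most 10 in all, crops included, and the job is handed in when it is done.

Besides the shell and the picture viewer there is one more tool, called after ">>>" as name(argument=value, ...), one argument or row to a line, values as JSON. carry_out: Moves the arm, as the interface text tells. Its arguments: {"type":"object","properties":{"steps":{"type":"array","items":{"type":"number"}},"fingers":{"type":"number"},"force":{"type":"number"}},"required":["steps"]}

```bash
mkdir -p pics; ls
python3 - <<'E'
from bench import telemetry, optics, arm
import cv2,numpy as np
for n in("scene","top"):
    cv2.imwrite(f"pics/{n}0.png",optics.grab_frame(n)[:,:,::-1])
    p=optics.camera_params(n);print({k:(np.round(v,3).tolist()) for k,v in p.items()})
print({k:np.round(v,3).tolist() for k,v in optics.camera_params("wrist").items()})
print(telemetry.get_obs())
E
```

```text
pics
{'fx': 465.645, 'fy': 465.645, 'cx': 272.9, 'cy': 205.86, 'k1': 0.046, 'T': [[-0.588, 0.458, -0.667, -0.081], [-0.809, -0.349, 0.473, 0.425], [-0.016, 0.818, 0.576, 0.657], [0.0, 0.0, 0.0, 1.0]]}
{'fx': 446.776, 'fy': 446.776, 'cx': 288.207, 'cy': 219.122, 'k1': -0.015, 'T': [[0.0, 0.994, -0.11, 0.504], [-1.0, -0.001, -0.008, -0.061], [-0.008, 0.11, 0.994, 1.019], [0.0, 0.0, 0.0, 1.0]]}
{'fx': 377.023, 'fy': 377.023, 'cx': 280.059, 'cy': 208.951, 'k1': -0.012, 'mount': [[-0.0, 0.948, 0.319, 0.082], [1.0, 0.0, -0.001, 0.001], [-0.001, 0.319, -0.948, -0.135], [0.0, 0.0, 0.0, 1.0]]}
{'time': 0.1, 'qpos': array([ 1.12620464,  0.57643843,  0.02483655,  1.43784585, -0.01498276,
        1.12900536, -0.05650779]), 'qvel': array([-6.81571310e-04, -9.35842592e-04,  9.49645925e-05, -5.43629565e-04,
        1.43532216e-04,  6.22168363e-04,  3.60426993e-04]), 'joint_efforts': array([ 6.45199572e-03, -7.67302823e+01,  2.25727826e+00, -2.86605567e+01,
        1.56798569e-02,  8.63730500e-03,  7.34588889e-05]), 'tool_pos': array([ 0.23814858, -0.63115826,  0.23852739]), 'ee_rot': array([-3.14008262e+00,  8.69658147e-05,  3.60832609e-01]), 'wrist_force': array([0.13720088, 0.51978284, 0.0602161 ]), 'moment': array([ 0.00260006, -0.07353826,  0.03863039]), 'grasp_force': 0.0, 'opening': 0.08537492487583724}
```

View pics/scene0.png

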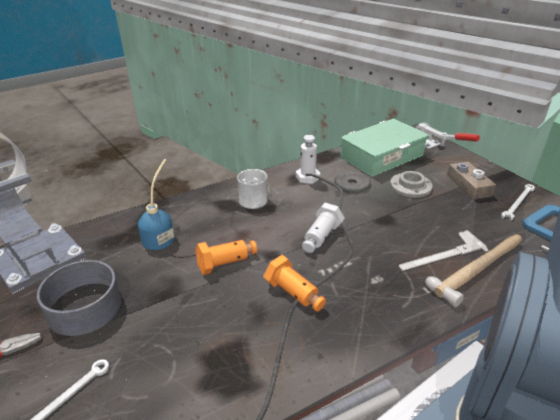

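View pics/top0.png

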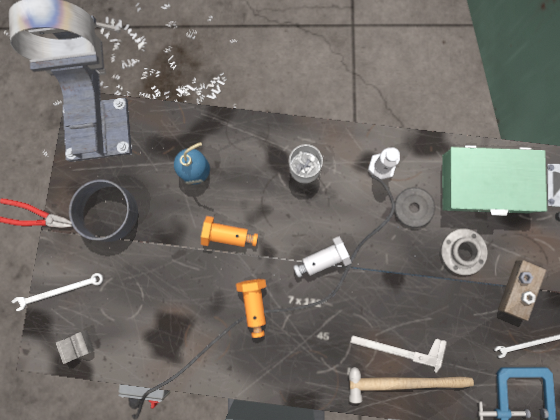

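Candidates for the fallen jack in the top view are the pale lying jack (323,258), the orange ones (229,233) and (253,305), and the standing pale one (383,163). I choose the pale lying one, which is at (323,228) in the scene view. I'll check it in a close crop.

Run:
```python
import cv2,numpy as np
a=cv2.imread("pics/top0.png")[225:290,280:365];b=cv2.imread("pics/scene0.png")[195:260,290:355]
f=lambda i,s:cv2.resize(i,None,fx=s,fy=s,interpolation=cv2.INTER_CUBIC)
cv2.imwrite("pics/crop.png",np.hstack([f(a,5),f(b,5)]))
```

```text
(no output)
```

View pics/crop.png

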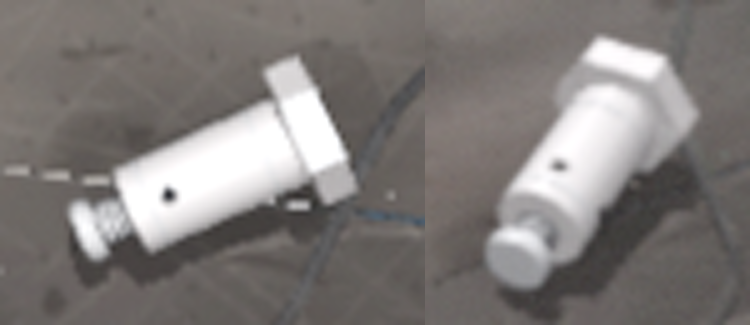

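The crop shows a pale metal jack, with the pad to the left (+y) and the hex foot on the right. Next I triangulate the axis.

```bash
cat > h.py <<'E'
import numpy as np
from scipy.optimize import least_squares
from bench import telemetry, optics, arm
def proj(P,n,T=None,p=None):
    p=p or optics.camera_params(n); T=p["T"] if T is None else T
    c=(np.atleast_2d(P)-T[:3,3])@T[:3,:3]; s=np.c_[c[:,0],-c[:,1]]/-c[:,2:]
    s=s*(1+p["k1"]*(s**2).sum(1,keepdims=True))
    return s*[p["fx"],p["fy"]]+[p["cx"],p["cy"]]
def tri(**uv):
    r=least_squares(lambda P:np.concatenate([proj(P,n)[0]-q for n,q in uv.items()]),[.5,-.1,.03]); return r.x,np.abs(r.fun).max()
def onplane(n,uv,z):
    return least_squares(lambda P:proj([*P,z],n)[0]-uv,[.5,-.1]).x
E
python3 - <<'E'
from h import *
for n,t,s in(("pad",(297,271),(308,247)),("bodyend",(306.6,268),(313,239.4)),("bodyfoot",(338.6,253),(327.4,217.4))):
    P,r=tri(top=t,scene=s);print(n,P.round(4),round(r,2))
a=onplane("top",(297,271),.013);b=onplane("top",(306.6,268),.02);c=onplane("top",(338.6,253),.028);print(a,b,c)
for n,uv,z in(("jack",(388,156),.12),("tin",(305,160),.07),("can",(190,165),.045)):print(n,onplane("top",uv,z))
E
```

```text
pad [ 0.4973 -0.0736  0.0132] 0.45
bodyend [ 0.5045 -0.0942  0.0192] 0.1
bodyfoot [ 0.5378 -0.1647  0.0269] 0.06
[ 0.49801096 -0.07276644] [ 0.50468535 -0.09404149] [ 0.53768461 -0.16471161]
jack [ 0.7334839  -0.25906162]
tin [ 0.73758005 -0.08991259]
can [0.73287079 0.16575004]
```

```bash
cat >> h.py <<'E'
from scipy.spatial.transform import Rotation as Ro, Slerp
AH=np.array([-.427,.904,0])/np.hypot(.427,.904); A=np.array([-.425,.900,-.1]); A/=np.linalg.norm(A)
FOOT=np.array([.5378,-.1647,.0262])-.016*A
Z=np.array([0,0,1.])
def pose(yaw,t,g,off=0):
    """tool leaning t from down toward its own x heading (yaw); grasp point g, backed off along tool z"""
    h=np.array([np.cos(yaw),np.sin(yaw),0]); z=-np.sin(t)*h-np.cos(t)*Z; x=np.cos(t)*h-np.sin(t)*Z
    return np.asarray(g)+z*(.011-off), Ro.from_matrix(np.c_[x,np.cross(z,x),z])
YAW=np.arctan2(AH[1],AH[0])
def cur():
    o=telemetry.get_obs(); return np.array(o["tool_pos"]),Ro.from_euler("xyz",o["ee_rot"]),o
def rows(p1,R1,n,start=None):
    p0,R0=(start or cur())[:2]; s=Slerp([0,1],Ro.concatenate([R0,R1])); out=[]
    for i in range(n):
        a,b=s(i/n),s((i+1)/n); out.append(np.r_[a.inv().apply((p1-p0)/n)*100,(a.inv()*b).as_rotvec()])
    out=np.array(out); print(n,"rows, max",np.abs(out).max(0).round(3)); print(out.round(3).tolist())
E
python3 - <<'E'
from h import *
p,R=pose(YAW,np.radians(35),FOOT+.06*A,.12); print(YAW,FOOT+.06*A,p); rows(p,R,16)
E
```

```text
2.0120763021471064 [ 0.51910584 -0.12511237  0.02180137] [ 0.4924038  -0.06858158  0.11108895]
16 rows, max [3.921 2.727 0.8   0.031 0.029 0.1  ]
[[2.728, -2.727, 0.8, -0.031, -0.029, -0.1], [3.008, -2.464, 0.635, -0.031, -0.029, -0.1], [3.255, -2.169, 0.471, -0.031, -0.029, -0.1], [3.467, -1.846, 0.31, -0.031, -0.029, -0.1], [3.64, -1.499, 0.154, -0.031, -0.029, -0.1], [3.774, -1.132, 0.004, -0.031, -0.029, -0.1], [3.866, -0.749, -0.136, -0.031, -0.029, -0.1], [3.915, -0.354, -0.267, -0.031, -0.029, -0.1], [3.921, 0.047, -0.386, -0.031, -0.029, -0.1], [3.883, 0.45, -0.491, -0.031, -0.029, -0.1], [3.803, 0.85, -0.583, -0.031, -0.029, -0.1], [3.68, 1.243, -0.659, -0.031, -0.029, -0.1], [3.517, 1.623, -0.718, -0.031, -0.029, -0.1], [3.316, 1.987, -0.761, -0.031, -0.029, -0.1], [3.078, 2.331, -0.786, -0.031, -0.029, -0.1], [2.807, 2.649, -0.793, -0.031, -0.029, -0.1]]
```

Run:
```python
from h import *
p,R=pose(YAW,np.radians(25),FOOT+.06*A,.15); print(p); rows(p,R,16)
```

```text
[ 0.49401647 -0.07199576  0.14777816]
16 rows, max [3.874 2.704 0.571 0.023 0.021 0.101]
[[2.73, -2.704, 0.571, -0.023, -0.021, -0.101], [3.001, -2.425, 0.453, -0.023, -0.021, -0.101], [3.24, -2.117, 0.337, -0.023, -0.021, -0.101], [3.444, -1.785, 0.223, -0.023, -0.021, -0.101], [3.61, -1.43, 0.114, -0.023, -0.021, -0.101], [3.738, -1.059, 0.009, -0.023, -0.021, -0.101], [3.825, -0.674, -0.089, -0.023, -0.021, -0.101], [3.871, -0.281, -0.18, -0.023, -0.021, -0.101], [3.874, 0.117, -0.263, -0.023, -0.021, -0.101], [3.836, 0.515, -0.336, -0.023, -0.021, -0.101], [3.756, 0.909, -0.399, -0.023, -0.021, -0.101], [3.635, 1.293, -0.451, -0.023, -0.021, -0.101], [3.476, 1.665, -0.492, -0.023, -0.021, -0.101], [3.278, 2.019, -0.52, -0.023, -0.021, -0.101], [3.045, 2.352, -0.537, -0.023, -0.021, -0.101], [2.78, 2.659, -0.541, -0.023, -0.021, -0.101]]
```

>>> carry_out(
  steps=[2.73,-2.7,0.57,-0.023,-0.021,-0.1,3.0,-2.42,0.45,-0.023,-0.021,-0.1,3.24,-2.12,0.34,-0.023,-0.021,-0.1,3.44,-1.78,0.22,-0.023,-0.021,-0.1,3.61,-1.43,0.11,-0.023,-0.021,-0.1,3.74,-1.06,0,-0.023,-0.021,-0.1,3.82,-0.67,-0.09,-0.023,-0.021,-0.1,3.87,-0.28,-0.18,-0.023,-0.021,-0.1],
  fingers=1,
  force=50,
)

```text
time: 1.1
tool_pos: [0.368, -0.3516, 0.1932]
ee_rot: [3.039, 0.221, 1.157]
wrist_force: [0.3, -0.7, 0.7]
opening: 0.0855
grasp_force: 0.0
```

>>> carry_out(
  steps=[3.87,0.12,-0.26,-0.023,-0.021,-0.1,3.84,0.52,-0.34,-0.023,-0.021,-0.1,3.76,0.91,-0.4,-0.023,-0.021,-0.1,3.64,1.29,-0.45,-0.023,-0.021,-0.1,3.48,1.66,-0.49,-0.023,-0.021,-0.1,3.28,2.02,-0.52,-0.023,-0.021,-0.1,3.05,2.35,-0.54,-0.023,-0.021,-0.1,2.78,2.66,-0.54,-0.023,-0.021,-0.1],
)

```text
time: 2.1
tool_pos: [0.5005, -0.0741, 0.1469]
ee_rot: [3.135, 0.446, 1.993]
wrist_force: [0.8, -0.5, -0.1]
opening: 0.0855
grasp_force: 0.0
```

Run:
```python
from h import *
import cv2
p,R,o=cur(); cp=optics.camera_params("wrist"); T=np.eye(4);T[:3,:3]=R.as_matrix();T[:3,3]=p; T=T@cp["mount"]
im=optics.grab_frame("wrist")[:,:,::-1].copy()
for s in(0,.016,.055,.095,.12):
    u=proj(FOOT+s*A,"wrist",T,cp)[0]; print(s,u.round(1)); cv2.circle(im,tuple(int(v) for v in u),2,(0,0,255),-1)
cv2.imwrite("pics/w1.png",im); print(o["qpos"].round(2))
p,R=pose(YAW,np.radians(-71),[.52,-.13,.25]); print(p); rows(p,R,16)
```

```text
0 [275.4 247. ]
0.016 [274.9 232.9]
0.055 [273.6 194.5]
0.095 [272.  147.7]
0.12 [270.8 113.6]
[-0.11  0.42 -0.19  2.19  0.9   0.68 -0.62]
[ 0.51555789 -0.12059562  0.24641875]
16 rows, max [0.569 0.069 0.71  0.001 0.105 0.   ]
[[-0.569, -0.062, -0.425, 0.001, 0.105, -0.0], [-0.521, -0.063, -0.483, 0.001, 0.105, -0.0], [-0.467, -0.063, -0.535, 0.001, 0.105, -0.0], [-0.408, -0.063, -0.581, 0.001, 0.105, -0.0], [-0.345, -0.064, -0.62, 0.001, 0.105, -0.0], [-0.278, -0.064, -0.653, 0.001, 0.105, -0.0], [-0.208, -0.065, -0.679, 0.001, 0.105, -0.0], [-0.136, -0.065, -0.697, 0.001, 0.105, -0.0], [-0.062, -0.066, -0.707, 0.001, 0.105, -0.0], [0.013, -0.066, -0.71, 0.001, 0.105, -0.0], [0.087, -0.067, -0.704, 0.001, 0.105, -0.0], [0.161, -0.067, -0.691, 0.001, 0.105, -0.0], [0.232, -0.068, -0.67, 0.001, 0.105, -0.0], [0.302, -0.068, -0.642, 0.001, 0.105, -0.0], [0.367, -0.068, -0.607, 0.001, 0.105, -0.0], [0.429, -0.069, -0.565, 0.001, 0.105, -0.0]]
```

View pics/w1.png

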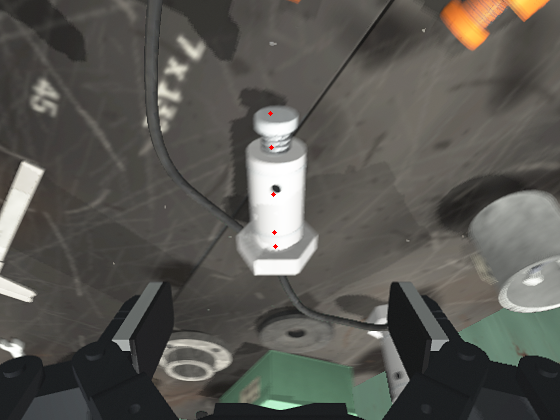

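The wrist picture confirms the jack: body axis near column 276, pad at (276,120), foot at (277,250). My projected estimate is off by only 2–4 px (~2 mm). Before grasping, I test whether the upright orientation is reachable, in the air.

>>> carry_out(
  steps=[-0.57,0,-0.43,0,0.105,0,-0.52,0,-0.48,0,0.105,0,-0.47,0,-0.54,0,0.105,0,-0.41,0,-0.58,0,0.105,0,-0.35,0,-0.62,0,0.105,0,-0.28,0,-0.65,0,0.105,0,-0.21,0,-0.68,0,0.105,0,-0.14,0,-0.7,0,0.105,0],
)

```text
time: 3.15
tool_pos: [0.5105, -0.1002, 0.1979]
ee_rot: [3.133, -0.398, 1.994]
wrist_force: [0.7, 0.0, 0.1]
opening: 0.0855
grasp_force: 0.0
```

>>> carry_out(
  steps=[-0.06,0,-0.71,0,0.105,0,0,0,-0.71,0,0.105,0,0.09,0,-0.7,0,0.105,0,0.16,0,-0.69,0,0.105,0,0.23,0,-0.67,0,0.105,0,0.3,0,-0.64,0,0.105,0,0.37,0,-0.61,0,0.105,0,0.43,0,-0.57,0,0.105,0],
)

```text
time: 4.15
tool_pos: [0.5211, -0.1245, 0.2476]
ee_rot: [3.121, -1.238, 2.01]
wrist_force: [0.5, 0.7, 0.6]
opening: 0.0853
grasp_force: 0.0
```

Run:
```python
from h import *
p,R,o=cur(); print(p.round(3),R.as_matrix().round(2).tolist(),o["qpos"].round(2),o["qvel"].round(2))
```

```text
[ 0.521 -0.125  0.248] [[-0.14, 0.91, -0.38], [0.3, 0.41, 0.86], [0.95, 0.01, -0.33]] [ 0.84  1.03 -0.69  1.28 -0.36  1.8   0.66] [ 0.05  0.42 -0.07 -0.29 -0.36  0.53 -0.09]
```

Run:
```python
from h import *
p,R=pose(YAW,np.radians(25),FOOT+.06*A,.10); print(p); rows(p+R.apply([0,.0015,0]),R,16)
```

```text
[ 0.50304142 -0.09110246  0.10246277]
16 rows, max [0.78  0.015 0.937 0.001 0.105 0.001]
[[-0.78, -0.014, 0.52, 0.001, -0.105, -0.001], [-0.721, -0.015, 0.599, 0.001, -0.105, -0.001], [-0.655, -0.015, 0.671, 0.001, -0.105, -0.001], [-0.581, -0.015, 0.736, 0.001, -0.105, -0.001], [-0.501, -0.015, 0.793, 0.001, -0.105, -0.001], [-0.416, -0.015, 0.841, 0.001, -0.105, -0.001], [-0.326, -0.014, 0.879, 0.001, -0.105, -0.001], [-0.232, -0.014, 0.909, 0.001, -0.105, -0.001], [-0.136, -0.013, 0.928, 0.001, -0.105, -0.001], [-0.038, -0.012, 0.937, 0.001, -0.105, -0.001], [0.06, -0.011, 0.936, 0.001, -0.105, -0.001], [0.157, -0.01, 0.924, 0.001, -0.105, -0.001], [0.253, -0.009, 0.903, 0.001, -0.105, -0.001], [0.346, -0.008, 0.872, 0.001, -0.105, -0.001], [0.435, -0.006, 0.831, 0.001, -0.105, -0.001], [0.52, -0.005, 0.781, 0.001, -0.105, -0.001]]
```

>>> carry_out(
  steps=[-0.78,-0.01,0.52,0,-0.105,0,-0.72,-0.01,0.6,0,-0.105,0,-0.65,-0.01,0.67,0,-0.105,0,-0.58,-0.01,0.74,0,-0.105,0,-0.5,-0.01,0.79,0,-0.105,0,-0.42,-0.01,0.84,0,-0.105,0,-0.33,-0.01,0.88,0,-0.105,0,-0.23,-0.01,0.91,0,-0.105,0],
)

```text
time: 5.15
tool_pos: [0.5131, -0.1074, 0.1749]
ee_rot: [3.134, -0.391, 1.994]
wrist_force: [0.0, 0.8, 0.2]
opening: 0.0853
grasp_force: 0.0
```

>>> carry_out(
  steps=[-0.14,-0.01,0.93,0,-0.105,0,-0.04,-0.01,0.94,0,-0.105,0,0.06,-0.01,0.94,0,-0.105,0,0.16,-0.01,0.92,0,-0.105,0,0.25,-0.01,0.9,0,-0.105,0,0.35,-0.01,0.87,0,-0.105,0,0.44,-0.01,0.83,0,-0.105,0,0.52,0,0.78,0,-0.105,0],
)

```text
time: 6.15
tool_pos: [0.5055, -0.0902, 0.1026]
ee_rot: [3.132, 0.448, 1.988]
wrist_force: [1.0, -1.7, -1.2]
opening: 0.0854
grasp_force: 0.0
```

>>> carry_out(
  steps=[0,0,0,0,0,0,0,0,0,0,0,0],
)

```text
time: 6.4
tool_pos: [0.5054, -0.0908, 0.1027]
ee_rot: [3.135, 0.445, 1.989]
wrist_force: [0.6, -0.4, -1.1]
opening: 0.0851
grasp_force: 0.0
```

Run:
```python
from h import *
p,R=pose(YAW,np.radians(25),FOOT+.06*A,.003); print(p,telemetry.get_obs()["qpos"].round(2)); rows(p+R.apply([0,.0015,0]),R,7)
```

```text
[ 0.52054983 -0.12816944  0.01455091] [-0.27  0.51  0.08  2.23  0.95  0.49 -0.65]
7 rows, max [2.200e-02 1.100e-02 1.384e+00 0.000e+00 1.000e-03 3.000e-03]
[[0.022, -0.007, 1.384, -0.0, 0.001, -0.003], [0.02, -0.008, 1.384, -0.0, 0.001, -0.003], [0.019, -0.008, 1.384, -0.0, 0.001, -0.003], [0.017, -0.009, 1.384, -0.0, 0.001, -0.003], [0.016, -0.009, 1.384, -0.0, 0.001, -0.003], [0.014, -0.01, 1.384, -0.0, 0.001, -0.003], [0.012, -0.011, 1.384, -0.0, 0.001, -0.003]]
```

>>> carry_out(
  steps=[0.02,-0.01,1.5,0,0,0,0.02,-0.01,1.5,0,0,0,0.02,-0.01,1.5,0,0,0,0.02,-0.01,1.5,0,0,0,0.02,-0.01,1.4,0,0,0,0.02,-0.01,1.1,0,0,0,0.01,-0.01,0.9,0,0,0,0,0,0,0,0,0],
)

```text
time: 7.4
tool_pos: [0.5214, -0.129, 0.0171]
ee_rot: [3.134, 0.445, 1.984]
wrist_force: [-0.6, -1.0, -0.2]
opening: 0.0854
grasp_force: 0.0
```

>>> carry_out(
  steps=[0,0,0,0,0,0,0,0,0,0,0,0,0,0,0,0,0,0,0,0,0,0,0,0,0,0,0,0,0,0,0,0,0,0,0,0],
  fingers=0,
  force=60,
)

```text
time: 8.15
tool_pos: [0.5213, -0.1264, 0.0177]
ee_rot: [3.134, 0.446, 1.989]
wrist_force: [-2.1, -0.1, 6.8]
opening: 0.0383
grasp_force: 59.3
```

>>> carry_out(
  steps=[-0.43,0,-0.9,0,0,0,-0.86,0,-1.8,0,0,0,-1.08,0,-2.25,0,0,0,-1.08,0,-2.25,0,0,0,-1.08,0,-2.25,0,0,0,-1.08,0,-2.25,0,0,0,-1.08,0,-2.25,0,0,0,-0.43,0,-0.9,0,0,0],
)

```text
time: 9.15
tool_pos: [0.5203, -0.1267, 0.1827]
ee_rot: [3.133, 0.445, 1.988]
wrist_force: [-0.3, -0.3, -5.5]
opening: 0.0384
grasp_force: 61.1
```

Run:
```python
from h import *
import cv2
cv2.imwrite("pics/w2.png",optics.grab_frame("wrist")[:,:,::-1])
p,R,o=cur(); print(p,o["grasp_force"],o["opening"])
p,R=pose(1.5,np.radians(-71),[.52,-.13,.20]); print(p); rows(p,R,20)
```

```text
[ 0.52061718 -0.12678334  0.18321178] 61.058746576309204 0.038449429640139546
[ 0.52073572 -0.11962535  0.19641875]
20 rows, max [0.075 0.017 0.073 0.01  0.082 0.026]
[[0.001, 0.016, -0.073, -0.01, 0.082, 0.026], [0.007, 0.016, -0.073, -0.01, 0.082, 0.026], [0.014, 0.017, -0.072, -0.01, 0.082, 0.026], [0.02, 0.017, -0.07, -0.01, 0.082, 0.026], [0.026, 0.017, -0.068, -0.01, 0.082, 0.026], [0.032, 0.017, -0.066, -0.01, 0.082, 0.026], [0.038, 0.017, -0.063, -0.01, 0.082, 0.026], [0.043, 0.017, -0.059, -0.01, 0.082, 0.026], [0.048, 0.016, -0.055, -0.01, 0.082, 0.026], [0.053, 0.015, -0.051, -0.01, 0.082, 0.026], [0.057, 0.014, -0.046, -0.01, 0.082, 0.026], [0.061, 0.013, -0.041, -0.01, 0.082, 0.026], [0.065, 0.012, -0.036, -0.01, 0.082, 0.026], [0.068, 0.011, -0.03, -0.01, 0.082, 0.026], [0.07, 0.009, -0.024, -0.01, 0.082, 0.026], [0.072, 0.007, -0.018, -0.01, 0.082, 0.026], [0.074, 0.006, -0.012, -0.01, 0.082, 0.026], [0.075, 0.004, -0.006, -0.01, 0.082, 0.026], [0.075, 0.002, -0.0, -0.01, 0.082, 0.026], [0.075, 0.0, 0.006, -0.01, 0.082, 0.026]]
```

View pics/w2.png

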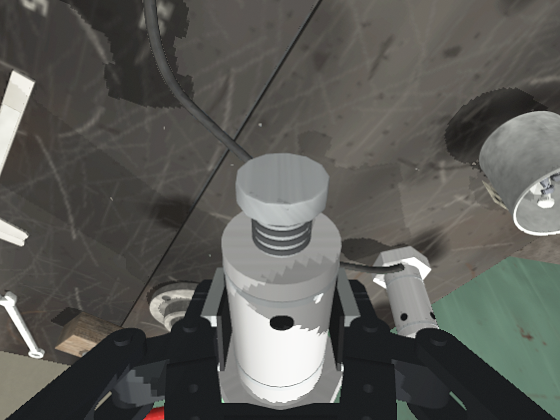

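The jack is held firmly between the pads (pad at (282,180), body end at (282,243)). I turn it upright in the air, with the tool turned slightly away from the base.

>>> carry_out(
  steps=[0.01,0.02,-0.08,-0.012,0.103,0.033,0.02,0.02,-0.08,-0.012,0.103,0.033,0.03,0.02,-0.08,-0.012,0.103,0.033,0.04,0.02,-0.08,-0.012,0.103,0.033,0.05,0.02,-0.07,-0.012,0.103,0.033,0.06,0.02,-0.07,-0.012,0.103,0.033,0.06,0.02,-0.06,-0.012,0.103,0.033,0.07,0.02,-0.05,-0.012,0.103,0.033],
)

```text
time: 10.2
tool_pos: [0.5197, -0.1232, 0.1862]
ee_rot: [3.028, -0.399, 1.78]
wrist_force: [-0.4, 0.3, -5.2]
opening: 0.0382
grasp_force: 61.0
```

>>> carry_out(
  steps=[0.07,0.02,-0.05,-0.012,0.103,0.033,0.08,0.01,-0.04,-0.012,0.103,0.033,0.08,0.01,-0.04,-0.012,0.103,0.033,0.08,0.01,-0.03,-0.012,0.103,0.033,0.09,0.01,-0.02,-0.012,0.103,0.033,0.09,0.01,-0.02,-0.012,0.103,0.033,0.09,0,-0.01,-0.012,0.103,0.033,0.09,0,0,-0.012,0.103,0.033],
)

```text
time: 11.2
tool_pos: [0.52, -0.12, 0.1915]
ee_rot: [-3.076, -1.239, 1.431]
wrist_force: [1.0, -0.4, -5.1]
opening: 0.0382
grasp_force: 61.2
```

>>> carry_out(
  steps=[0,0,0,0,0,0,0,0,0,0,0,0],
)

```text
time: 11.45
tool_pos: [0.5205, -0.1191, 0.1933]
ee_rot: [-3.089, -1.236, 1.445]
wrist_force: [0.4, 0.2, -4.7]
opening: 0.0387
grasp_force: 61.2
```

Run:
```python
from h import *
import cv2
p,R,o=cur(); print(p,R.as_matrix().round(3).tolist(),o["qpos"].round(2),o["grasp_force"],o["opening"])
a=optics.grab_frame("scene")[:,:,::-1];cv2.imwrite("pics/s3f.png",a)
b=optics.grab_frame("wrist")[:,:,::-1];cv2.imwrite("pics/w3.png",b)
g=p-.011*R.as_matrix()[:,2]; u=proj(g,"scene")[0];print(g,u)
x,y=int(u[0]),int(u[1]); c=a[max(0,y-70):y+70,max(0,x-60):x+60]; print(max(0,x-60),max(0,y-70))
c=cv2.resize(c,None,fx=3,fy=3,interpolation=cv2.INTER_CUBIC); b=cv2.resize(b,(430,322)); b=np.vstack([b,np.zeros((c.shape[0]-322,430,3),np.uint8)])
cv2.imwrite("pics/c3.png",np.hstack([c,b]))
```

```text
[ 0.52049809 -0.11909764  0.19325533] [[0.041, 0.997, 0.066], [0.326, -0.076, 0.942], [0.944, -0.017, -0.328]] [ 1.    0.95 -0.59  1.66 -0.62  1.33  0.76] 61.15788817405701 0.03867401775726189
[ 0.51977246 -0.12946195  0.19686844] [324.55963139 159.51484523]
264 89
```

View pics/c3.png

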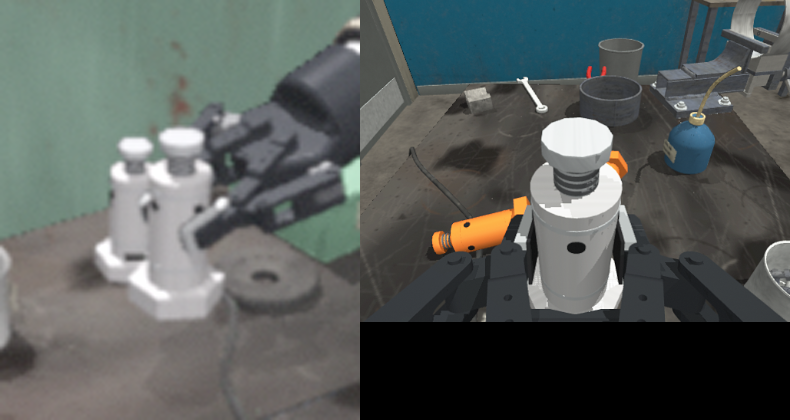

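Run:
```python
from h import *
g=np.array([.5198,-.1295,.1969])
for al in(-10,-5,0,5,10):
    d=np.array([0.07*np.sin(np.radians(al)),np.sin(np.radians(al)),np.cos(np.radians(al))])
    print(al,((proj([g+.058*d,g+.035*d,g-.044*d,g-.06*d],"scene")-[264,89])*3).round(0).tolist())
```

```text
-10 [[199.0, 129.0], [192.0, 163.0], [170.0, 270.0], [165.0, 291.0]]
-5 [[192.0, 130.0], [188.0, 163.0], [174.0, 269.0], [171.0, 290.0]]
0 [[186.0, 132.0], [184.0, 164.0], [179.0, 268.0], [177.0, 288.0]]
5 [[180.0, 134.0], [181.0, 166.0], [183.0, 266.0], [184.0, 285.0]]
10 [[173.0, 137.0], [177.0, 167.0], [188.0, 264.0], [190.0, 282.0]]
```

Run:
```python
import cv2,numpy as np
a=cv2.imread("pics/s3f.png")[120:200,300:355]
cv2.imwrite("pics/c4.png",cv2.resize(a,None,fx=7,fy=7,interpolation=cv2.INTER_CUBIC))
```

```text
(no output)
```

View pics/c4.png

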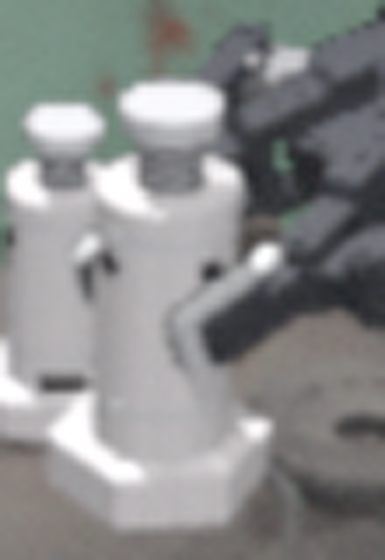

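The jack stands nearly vertical in the grip, leaning about 3° toward +y (pad centre (173,105), foot centre (162,525) in the crop). I correct that and lower it.

>>> carry_out(
  steps=[0,0,0,0,0.04,0,-1.91,0.03,0.58,0,0,0,-1.91,0.03,0.58,0,0,0,-1.91,0.03,0.58,0,0,0,-1.91,0.03,0.58,0,0,0,-0.96,0.02,0.29,0,0,0,0,0,0,0,0,0],
)

```text
time: 12.42
tool_pos: [0.5202, -0.119, 0.1033]
ee_rot: [-3.078, -1.279, 1.433]
wrist_force: [0.5, 0.5, -4.8]
opening: 0.0383
grasp_force: 61.2
```

>>> carry_out(
  steps=[-0.96,0.02,0.29,0,0,0,-0.96,0.02,0.29,0,0,0,-0.48,0,0.14,0,0,0,0,0,0,0,0,0],
)

```text
time: 12.92
tool_pos: [0.5202, -0.1191, 0.0785]
ee_rot: [-3.08, -1.278, 1.435]
wrist_force: [-0.4, -0.7, -5.1]
opening: 0.0382
grasp_force: 61.2
```

Run:
```python
from h import *
p,R,o=cur(); print(p-.011*R.as_matrix()[:,2],R.as_matrix().round(3).tolist(),o["qpos"].round(2),o["wrist_force"].round(1))
```

```text
[ 0.51945479 -0.12960045  0.08171137] [[0.039, 0.997, 0.068], [0.286, -0.077, 0.955], [0.958, -0.018, -0.288]] [ 0.99  1.15 -0.56  1.64 -0.58  1.24  0.87] [-0.4 -0.7 -5.1]
```

Foot about 2 cm above the table. I lower in small steps, watching the wrist force.

>>> carry_out(
  steps=[-0.48,0,0.14,0,0,0,-0.48,0,0.14,0,0,0,-0.29,0,0.09,0,0,0,0,0,0,0,0,0],
)

```text
time: 13.42
tool_pos: [0.52, -0.1191, 0.0656]
ee_rot: [-3.08, -1.278, 1.435]
wrist_force: [-0.0, 0.5, -3.9]
opening: 0.0385
grasp_force: 61.2
```

>>> carry_out(
  steps=[-0.2,0,0.06,0,0,0,0,0,0,0,0,0],
)

```text
time: 13.68
tool_pos: [0.52, -0.1192, 0.0637]
ee_rot: [-3.081, -1.278, 1.436]
wrist_force: [-0.5, -0.1, -5.1]
opening: 0.0383
grasp_force: 61.2
```

>>> carry_out(
  steps=[-0.2,0,0.06,0,0,0,0,0,0,0,0,0],
)

```text
time: 13.92
tool_pos: [0.5199, -0.1192, 0.0615]
ee_rot: [-3.081, -1.278, 1.436]
wrist_force: [0.2, 0.6, -5.3]
opening: 0.0382
grasp_force: 61.2
```

>>> carry_out(
  steps=[-0.2,0,0.06,0,0,0,0,0,0,0,0,0],
)

```text
time: 14.18
tool_pos: [0.52, -0.1188, 0.0602]
ee_rot: [-3.082, -1.279, 1.438]
wrist_force: [-0.3, 0.3, -0.7]
opening: 0.0386
grasp_force: 61.3
```

>>> carry_out(
  steps=[-0.15,0,0.04,0,0,0,0,0,0,0,0,0],
)

```text
time: 14.42
tool_pos: [0.52, -0.1183, 0.0598]
ee_rot: [-3.084, -1.281, 1.44]
wrist_force: [-1.8, 0.2, 7.3]
opening: 0.0384
grasp_force: 61.4
```

>>> carry_out(
  steps=[-0.15,0,0.04,0,0,0,0,0,0,0,0,0],
)

```text
time: 14.68
tool_pos: [0.52, -0.1179, 0.0596]
ee_rot: [-3.086, -1.283, 1.443]
wrist_force: [-1.7, -0.0, 13.4]
opening: 0.0382
grasp_force: 61.6
```

Contact with the table. I relax slightly, release, and check before retreating.

>>> carry_out(
  steps=[0.15,0,-0.04,0,0,0,0,0,0,0,0,0],
)

```text
time: 14.92
tool_pos: [0.52, -0.1185, 0.0599]
ee_rot: [-3.085, -1.281, 1.441]
wrist_force: [-1.0, 0.4, 5.9]
opening: 0.0383
grasp_force: 61.3
```

>>> carry_out(
  steps=[0,0,0,0,0,0,0,0,0,0,0,0,0,0,0,0,0,0,0,0,0,0,0,0,0,0,0,0,0,0,0,0,0,0,0,0],
  fingers=1,
)

```text
time: 15.68
tool_pos: [0.5199, -0.1192, 0.058]
ee_rot: [-3.081, -1.278, 1.436]
wrist_force: [0.2, 0.4, 0.7]
opening: 0.085
grasp_force: 0.0
```

Run:
```python
from h import *
import cv2
a=optics.grab_frame("scene")[:,:,::-1][140:270,250:400]; b=optics.grab_frame("wrist")[:,:,::-1]
cv2.imwrite("pics/c5.png",np.hstack([cv2.resize(a,(450,390)),cv2.resize(b,(350,390))]))
```

```text
(no output)
```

View pics/c5.png

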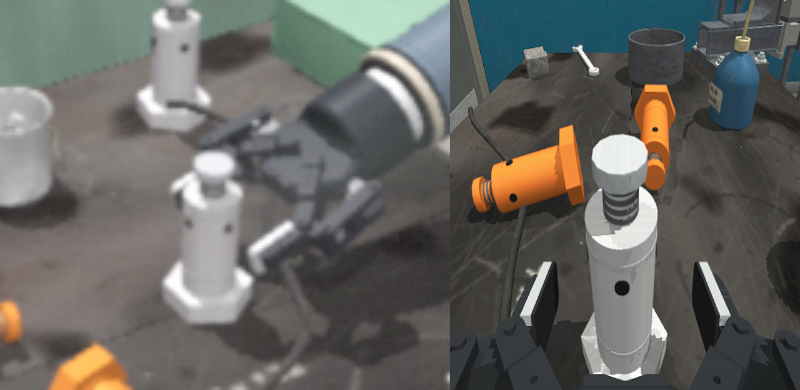

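The jack is upright on its foot and the fingers are clear on both sides. I retreat along the tool axis.

>>> carry_out(
  steps=[0,0,-1,0,0,0,0,0,-1.5,0,0,0,0,0,-2,0,0,0,0,0,-2.5,0,0,0,0,0,-2.5,0,0,0,0,0,-2,0,0,0,0,0,-1,0,0,0,0,0,0,0,0,0],
)

```text
time: 16.77
tool_pos: [0.5113, -0.2394, 0.094]
ee_rot: [-3.082, -1.277, 1.436]
wrist_force: [-0.4, 0.3, -0.6]
opening: 0.0855
grasp_force: 0.0
```

Run:
```python
from h import *
import cv2
a=optics.grab_frame("scene")[:,:,::-1];b=optics.grab_frame("top")[:,:,::-1]
cv2.imwrite("pics/f.png",np.hstack([cv2.resize(a,(400,300)),cv2.resize(b,(400,300))]))
```

```text
(no output)
```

View pics/f.png

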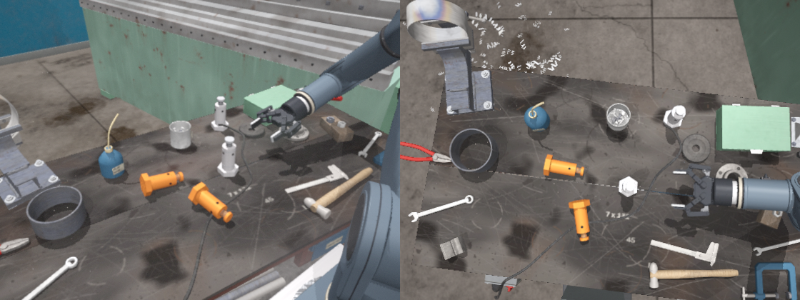

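The jack stands upright at (229,157) in the scene half and (628,186) in the top half. The bystanders have not moved and the gripper is clear.

```bash
python3 -c "
from bench import arm
print(arm.hand_in())"
```

```text
the job is handed in; nothing more can be done
None
```

The fallen jack now stands upright on its foot about where it lay, lowered in the grip and released; the bystanders look unmoved in the last pictures, and the job was handed in after about 17 of the 48 s (no verdict was returned).

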